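# Seat a 3D printer's build plate on its locating pins and clip it

### The job

The printer's aluminium build plate has been laid on its bed supports but sits short of its two brass locating pins, riding up on them. With the fingertips, nudge it sideways until both of its holes drop over the pins and it lies flat on all three supports; then swing the red-knobbed clip at the back straight across the plate's rear lug. Do not pick up or lift the plate, and leave the other things on the bench where they are.

Things in the scene. Friction and masses are not known exactly. Their poses are not given: they have to be found in the camera images.
- printer_base: Black base of a delta 3D printer, fixed, towers not fitted: a truncated triangle with corners 190 mm from its middle (rear, front left, front right), each with an aluminium tower socket 157 to 187 mm out and 18 mm above the deck. Deck top 80 mm above the bench. Origin: middle of its underside. x points to its rear, y to its left; its display panel is on the front (-x).
- rear_pad (a point): Rear one of three round support pads (20 mm across, 12 mm above the deck), 80 mm from the base's middle at 0 (rear), +120 (front left) and -120 degrees (front right); the two front pads carry the locating pins. The point is the centre of the pad's top.
- build_plate: Loose aluminium plate, about 0.5 kg, 8 mm thick: a 140 mm disc with a dark print sheet and three flat lugs 56 mm wide, reaching 104 mm from the middle, along its own +x (rear lug, no hole) and at +120 (left) and -120 degrees (right). Origin: middle of its underside. Seated, its origin is 92 mm straight above the base's origin, axes parallel to the base's. Slides when pushed with 2 to 5 N.
- lug_rear (a point): Point on the plate's rear lug, at the underside, 80 mm from its middle. At first the plate lies 8 to 14 mm short towards the base's front, up to 7 mm to either side and turned by up to 0.1 rad; the rear lug rests on the rear pad and the front rides on the pins' tips, so it is tilted by about 3 degrees.
- hole_left (a point): Left hole of the plate: a through hole of 13 mm diameter, 80 mm from the plate's middle. The point is its centre at the plate's underside.
- hole_right (a point): Right hole of the plate, like the left one.
- pin_left (a point): Front left locating pin: brass, 10 mm in diameter, round nosed, standing 7.5 mm above its pad. The point is on its axis at the pad's top.
- pin_right (a point): Front right locating pin, like the left one.
- clip (a joint): Flat steel swivel clip on a 12 mm post behind the rear lug, on a stiff vertical pivot. 0 = open, pointing to the base's left (+y); grows as it turns counter-clockwise seen from above; 1.57 = pointing to the base's front (-x), straight across the rear lug (stop at 1.6). Starts between 0 and 0.35 and stays where it is left; under 1 N at the knob turns it.
- clip_pivot (a point): Clip's pivot axis, 118 mm behind the base's middle, at the underside of the clip, 2 mm above the top of a seated plate. The clip is 3 mm thick, 14 mm wide and reaches 45 mm from the pivot.
- clip_thumb (a point): Centre of the clip's red thumb knob: an upright cylinder 10 mm in diameter and 16 mm high on top of the clip, 36 mm from the pivot. The point is half-way up the knob.
- motor: Bystander beside the base: stepper motor, 42 x 42 x 40 mm, shaft up. Origin: middle of its underside.
- print_head: Bystander beside the base: print head, a 70 mm triangular plate with a finned hot end, 55 mm high. Origin: middle of its underside.
- hex_driver: Bystander beside the base: red-handled driver lying on the bench. Origin under its middle.
- power_supply: Bystander: power supply with perforated steel cover, 200 x 110 x 50 mm. Origin: middle of its underside.
- cleaner: Bystander: clear bottle, 60 mm across, 160 mm high. Origin: middle of its underside.
- spool: Bystander: orange filament spool lying flat, 170 mm across, 56 mm high. Origin: middle of its underside.
- caliper: Bystander: caliper lying flat, 235 mm long. Origin: middle of its underside.

How it is judged:
By the outcome, as a careful person would: the job done as asked, in the order asked, and still so for the second after the job is handed in, with the robot touching nothing.
It also fails if it takes over 48 s, if anything falls off the work surface, if the arm or the gripper's body presses on something with over 40 N, if the wrist force passes 120 N, or if a joint passes its speed limit or range.

### The arm

A 6-joint arm with a two-finger parallel gripper is mounted at the origin on the work surface. World frame = base frame: x ahead of the robot, y to its left, z up, the work surface at z = 0. Lengths are in m, angles in rad, forces in N, time in s.
With the tool pointing down it reaches from about 0.3 to 0.875 m from the base axis. Payload 6.4 kg.
Tool frame: the origin (TCP) lies on the centre line of the jaws, within the pads' length; the fingertips stand 19 mm ahead of it and the grasp point (between the pads) is the TCP; z points along the fingers, y is the line along which they close (so a half turn about z gives the same grasp; the last joint's range is limited). The gripper opens to 88 mm and grips with 3 to 60 N. Pads are 18 mm wide; open, the fingers measure 123 mm over their backs; the gripper's body (75 mm by 187 mm) begins 45 mm behind the grasp point.
Start: joints at [0.954, 0.181, 1.607, -0, 1.354, -0.206], TCP at [0.23, 0.527, 0.258] pointing down, gripper open.
Joint ranges: [-2.99, 2.99], [-0.89, 2.07], [0.3, 2.58], [-1.14, 4.28], [0, 2.63], [-3.12, 3.12]. Speed limits (rad/s): [2.57, 2.57, 3.01, 3.14, 3.14, 3.14].

### API

Orientations are given as a unit quaternion [w, x, y, z].
In Python, from bench import ctrl gives the robot as it stands. The module is installed in compiled form; this text tells all that it offers.
- The arm moves only by the shell command python3 -m jog 'ROWS'. ROWS is a JSON object of lists of equal length, an entry for each row: "translation": the shift along the tool's x, y, z scaled (see below), a list of three; "rotation": the turn, a rotation vector about the tool's x, y, z scaled (see below), a list of three; "jaw": the gripper command: -1 is fully open, 1 is shut, values between are in proportion. A call has exactly 10 rows; each row is the pose to reach, as a shift and turn from the pose commanded when the call began, along the tool's axes at that moment, turning the shorter way round; what a row does not reach only later rows make up. The controller multiplies each number of a shift by 1 m and each number of a turn by 180 degrees. A row lasts 1/8 s, in which the tool goes at most 62.5 mm and 10.7 degrees, less where a joint would pass 70% of its speed; a pose out of reach is approached as far as the arm can. A call with a number of a shift or a turn outside -1 to 1 is refused whole. A call with a gripper value outside its range is refused whole. The fingers move at their own pace and stop on an object; the grip force is fixed at half the most. Time passes only in rows, so rows that repeat a pose let the fingers close, or fill a call up. It gives the time, the measured TCP pose, the force, the opening and the grip force at its end, in the units of the state.
- ctrl.observe(): the state, without advancing time (a new reading comes with each control period).
- ctrl.get_image(name): name is "scene" or "top" or "wrist"; returns a dict with "pixels" (400x640x3 uint8, red, green, blue), "depth" (400x640 float32, m along the optical axis (not along the pixel's ray), 0 where there is no reading), "fovy" (degrees; the focal length in pixels is half the picture's height over the tangent of half this angle, whatever the lens; pixels are square), "cx", "cy" (the principal point, pixels), "xyz" and "rotation" of the camera in the world; the wrist camera has in their place "hand_eye" (4x4, takes a point from camera to tool coordinates, whose origin is the TCP and whose axes are the flange's). Camera axes: x right, y up, looking along -z (the intrinsics and any distortion apply to the point x, -y, -z); pixel columns grow to the right and rows downward; lengths in m; the calibration is good to about 2 mm. A picture is of the moment at which its call begins: read the wrist's pose just before it.
- ctrl.sign_off(): hands the job in; it is judged then, once.
The state is a dict: "clock": time; "q": joint angles; "qvel": joint speeds; "joint_torque": joint torques, N m; "eef_pos": TCP position; "tool_rot": TCP orientation; "ft_force": force on the tool from outside, world axes, zero at the start; "ft_torque": the same for the moment, N m; "grip_width": finger opening in m; "grasp_force": force on a finger pad.
Only numpy, scipy, OpenCV 4.12 (cv2) and the standard library are available. Lean on these libraries where they do the work, as an engineer would, in place of code of your own. Each camera call takes 0.05 s, during which the arm holds its last target. There are 200 camera calls.

## Working session

There is one attempt and no reset: what is moved stays moved. The work goes in short steps, Python scripts to look and compute and a shell command to move; the robot and the scene stay as the last step left them, time stands still between calls to the robot, and variables do not carry over. Pictures are saved under pics/ and viewed, at most 10 in all, crops included, and the job is handed in when it is done.

```bash
mkdir -p pics
cat > h.py <<'E'
import numpy as np, cv2
from bench import ctrl
from scipy.spatial.transform import Rotation as R
def grab(n,f=None):
    s=ctrl.observe(); im=ctrl.get_image(n)
    if f: cv2.imwrite('pics/'+f,im['pixels'][:,:,::-1])
    if 'hand_eye' in im:
        q=s['tool_rot']; T=np.eye(4); T[:3,:3]=R.from_quat([q[1],q[2],q[3],q[0]]).as_matrix(); T[:3,3]=s['eef_pos']
        T=T@np.array(im['hand_eye']); im['C']=T[:3,3]; im['Rm']=T[:3,:3]
    else:
        im['C']=np.array(im['xyz']); r=np.array(im['rotation'])
        im['Rm']=r if r.shape==(3,3) else R.from_quat([r[1],r[2],r[3],r[0]]).as_matrix()
    return im
def ray(im,u,v):
    f=200/np.tan(np.radians(im['fovy'])/2)
    return im['Rm']@np.array([(u-im['cx'])/f,-(v-im['cy'])/f,-1])
def onz(im,u,v,z):
    d=ray(im,u,v); return im['C']+d*(z-im['C'][2])/d[2]
def dep(im,u,v):
    return im['C']+ray(im,u,v)*im['depth'][int(v),int(u)]
def px(im,p):
    f=200/np.tan(np.radians(im['fovy'])/2); c=im['Rm'].T@(np.array(p)-im['C'])
    return np.array([im['cx']+f*c[0]/-c[2], im['cy']-f*c[1]/-c[2]])
E
python3 - <<'E'
from h import *
s=ctrl.observe(); print(s)
for n in('top','scene'):
    im=grab(n,n+'0.png'); print(n,{k:v for k,v in im.items() if k not in('pixels','depth')})
E
```

```text
{'clock': 0.0, 'q': array([ 9.53705264e-01,  1.81524442e-01,  1.60800943e+00, -2.65195046e-05,
        1.35379377e+00, -2.06341965e-01]), 'qvel': array([ 9.63523787e-04,  1.08954498e-04, -5.59642454e-05, -1.19888862e-03,
       -6.20792669e-05,  1.91573011e-04]), 'joint_torque': array([-1.35792900e-03, -4.33854461e+01, -3.41855621e+01,  7.04205246e-02,
        3.81560368e-02, -1.48052241e-04]), 'eef_pos': array([0.22930894, 0.5267447 , 0.25681876]), 'tool_rot': array([-3.35292420e-04,  2.03930969e-01,  9.78984886e-01, -8.00184151e-04]), 'ft_force': array([-0.5232597 , -0.31116823, -0.01008554]), 'ft_torque': array([ 0.01118628, -0.00796353,  0.0410694 ]), 'grasp_force': 0.0, 'grip_width': 0.08801330255158425}
top {'fovy': 50.05037575501357, 'cx': 314.56207295004134, 'cy': 188.73681226306817, 'xyz': array([ 0.2445704 , -0.01174038,  1.42619544]), 'rotation': array([-0.6871975 , -0.07205149,  0.07781067,  0.71868886]), 'C': array([ 0.2445704 , -0.01174038,  1.42619544]), 'Rm': array([[-0.04513635,  0.97654963, -0.2105078 ],
       [-0.99897513, -0.04341018,  0.01281612],
       [ 0.0033774 ,  0.21087053,  0.97750816]])}
scene {'fovy': 54.88124129823693, 'cx': 313.1522491152138, 'cy': 200.85383104744523, 'xyz': array([1.08465614, 0.20967836, 1.15898904]), 'rotation': array([0.53047899, 0.138413  , 0.21249174, 0.80887647]), 'C': array([1.08465614, 0.20967836, 1.15898904]), 'Rm': array([[-0.39886777, -0.79936071,  0.44936285],
       [ 0.91700718, -0.3468786 ,  0.19690877],
       [-0.00152678,  0.49060952,  0.8713782 ]])}
```

View pics/top0.png

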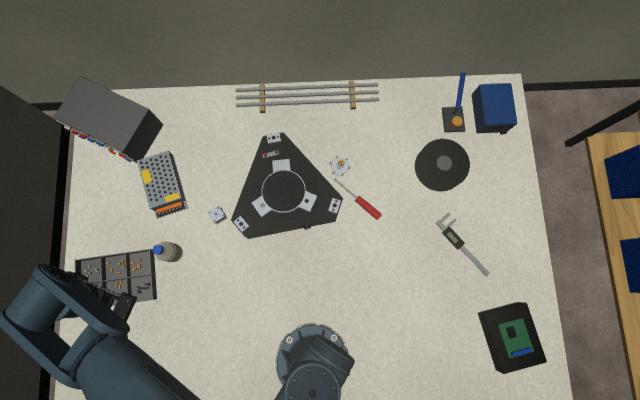

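View pics/scene0.png

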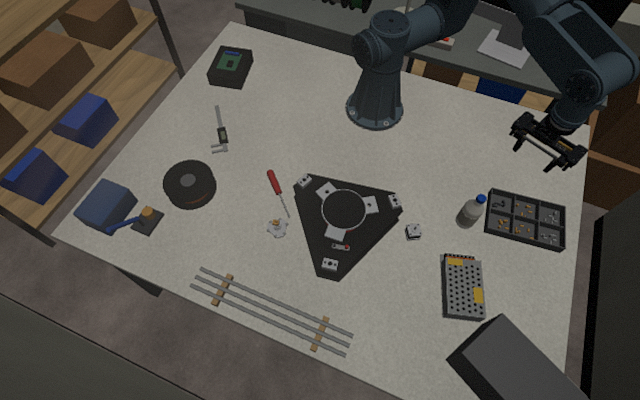

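The base is centred at about (285,190) in the top view. The rear tower socket is at (273,138), with the front ones at (240,223) and (334,206). The clip with its red knob is near (270,155), and the plate lies in the middle.

Run:
```python
from h import *
im=grab('top')
for n,u,v,z in(('rear',273,138,.098),('fl',240,223,.098),('fr',334,206,.098),('disc',284,190,.103),('knob',268,155,.112)): print(n,onz(im,u,v,z).round(3), dep(im,u,v).round(3))
c=im['pixels'][120:250,220:355,::-1]
cv2.imwrite('pics/crop.png',cv2.resize(c,None,fx=4.4,fy=4.4,interpolation=cv2.INTER_CUBIC))
w=grab('wrist'); print(w['fovy'],w['hand_eye'],w['C'],w['Rm'])
```

```text
rear [0.705 0.098 0.098] [0.706 0.099 0.096]
fl [0.432 0.208 0.098] [0.432 0.208 0.098]
fr [ 0.472 -0.088  0.098] [ 0.473 -0.088  0.097]
disc [0.53  0.067 0.103] [0.528 0.067 0.109]
knob [0.644 0.115 0.112] [0.648 0.116 0.101]
59.89939629690471 [[ 1.59423533e-04  9.52458124e-01  3.04669489e-01  7.83510778e-02]
 [ 9.99999782e-01 -3.46881622e-04  5.61154717e-04  1.27977805e-03]
 [ 6.40160615e-04  3.04669333e-01 -9.52457972e-01 -1.27765999e-01]
 [ 0.00000000e+00  0.00000000e+00  0.00000000e+00  1.00000000e+00]] [0.15813853 0.55945739 0.3848221 ] [[ 0.39917271 -0.87359117 -0.27838752]
 [ 0.91687372  0.3796877   0.12320648]
 [-0.00193178 -0.30442687  0.95253375]]
```

View pics/crop.png

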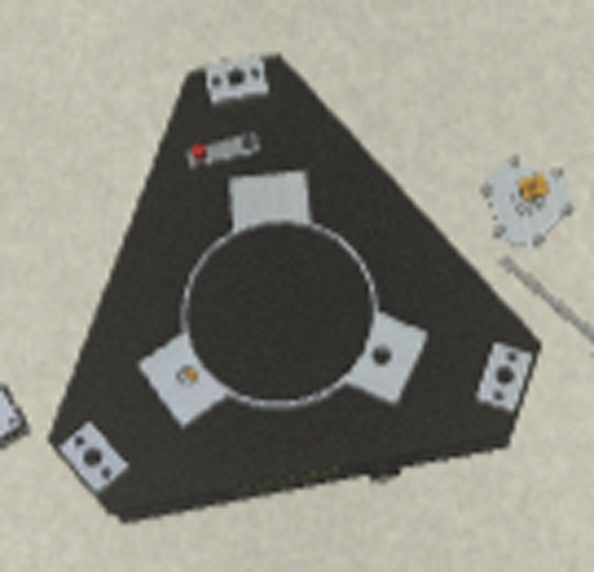

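The zoomed view confirms the layout: the clip is open, the knob is at (198,152) and the pivot at (248,142). The left hole shows a brass pin at (187,374). I'll move the wrist camera over the plate, setting the jaw to 66 mm. At that width the fingertips nest in the two front corners where the disc meets the lugs.

```bash
python3 -m jog '{"translation":[[-0.439,-0.304,-0.045],[-0.439,-0.304,-0.045],[-0.439,-0.304,-0.045],[-0.439,-0.304,-0.045],[-0.439,-0.304,-0.045],[-0.439,-0.304,-0.045],[-0.439,-0.304,-0.045],[-0.439,-0.304,-0.045],[-0.439,-0.304,-0.045],[-0.439,-0.304,-0.045]],"rotation":[[0,0,-0.177],[0,0,-0.177],[0,0,-0.177],[0,0,-0.177],[0,0,-0.177],[0,0,-0.177],[0,0,-0.177],[0,0,-0.177],[0,0,-0.177],[0,0,-0.177]],"jaw":[-0.5,-0.5,-0.5,-0.5,-0.5,-0.5,-0.5,-0.5,-0.5,-0.5]}'
python3 - <<'E'
from h import *
im=grab('wrist','w1.png'); s=ctrl.observe(); print(s['eef_pos'],s['tool_rot'],s['grip_width'],s['clock'])
E
```

```text
clock: 1.45
eef_pos: [0.5121, 0.0701, 0.3027]
tool_rot: [0.0, -0.07, 0.998, -0.0]
ft_force: [-0.3, 0.5, 0.3]
grip_width: 0.066
grasp_force: 0.0
[0.51102314 0.07185447 0.30236992] [-3.92853974e-04 -7.08974887e-02  9.97483513e-01  1.80292797e-04] 0.06655741264772284 1.5
```

View pics/w1.png

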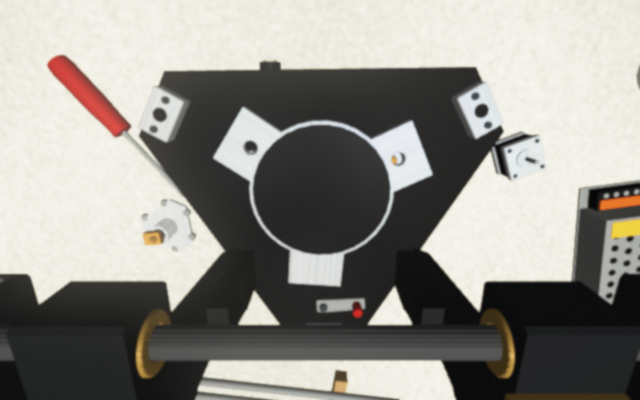

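The view is upside down (base front at the top). The plate disc is at (321,188). The right hole is at (250,147), the left hole at (398,158) with the pin partly showing, and the rear lug at (316,268). The front sockets are at (160,115) and (481,110), and the clip pivot at (322,306) with the knob at (357,311).

```bash
cat > plate.py <<'E'
from h import *
def blob(im,u,v,r,dark=True,thr=110):
    g=cv2.cvtColor(im['pixels'],cv2.COLOR_RGB2GRAY)[v-r:v+r+1,u-r:u+r+1]
    m=((g<thr) if dark else (g>thr)).astype(np.uint8)
    n,l,st,c=cv2.connectedComponentsWithStats(m)
    ok=[i for i in range(1,n) if st[i,0]>0 and st[i,1]>0 and st[i,0]+st[i,2]<2*r+1 and st[i,1]+st[i,3]<2*r+1]
    i=max(ok,key=lambda i:st[i,4]); return c[i]+[u-r,v-r],st[i,4]
def plate(im,zp,zs=(.100,.108)):
    "ring of the disc -> centre; zp: mean top height"
    g=cv2.cvtColor(im['pixels'],cv2.COLOR_RGB2GRAY)
    cs,_=cv2.findContours((g>110).astype(np.uint8),cv2.RETR_CCOMP,cv2.CHAIN_APPROX_NONE)
    c=[c for c in cs if 8000<cv2.contourArea(c)<40000 and cv2.boundingRect(c)[2]<1.4*cv2.boundingRect(c)[3]]
    for x in c: print('cont',cv2.boundingRect(x),cv2.contourArea(x))
    return c
E
python3 - <<'E'
from plate import *
im=grab('wrist')
P={}
for n,u,v,r,z in(('sR',160,115,13,.098),('sL',481,110,13,.098),('hR',250,147,11,.107),('hL',398,158,11,.107)):
    try: c,a=blob(im,u,v,r); P[n]=onz(im,*c,z); print(n,c.round(1),a,P[n].round(4))
    except Exception as e: print(n,e)
for c in plate(im,.104):
    e=cv2.fitEllipse(c); print(e, onz(im,*e[0],.104).round(4))
d=P['sL']-P['sR']; yaw=np.arctan2(-d[0],d[1]); m=(P['sL']+P['sR'])/2
o=m+86*.001*np.array([np.cos(yaw),np.sin(yaw),0]); print('sep',np.linalg.norm(d),'exp',.172*3**.5,'yaw',yaw,'base',o)
h=im['pixels'].astype(int); red=(h[:,:,0]>140)&(h[:,:,1]<70)&(h[:,:,2]<70); red[:280]=0; red[:,:300]=0
ys,xs=np.where(red); print('knob',xs.mean(),ys.mean(),onz(im,xs.mean(),ys.mean(),.115)); print('piv',onz(im,322,306,.105))
for u in ((289,252),(344,254),(342,286),(289,283)): print('lug',onz(im,*u,.1005).round(4))
E
```

```text
sR [157.  115.4] 120 [ 0.4771 -0.0901  0.098 ]
sL [478.7 111.7] 123 [0.4316 0.2052 0.098 ]
hR [248.1 147.4] 93 [ 0.4933 -0.0022  0.107 ]
hL [400.6 158.3] 9 [0.4832 0.1403 0.107 ]
cont (210, 108, 221, 180) 21815.5
cont (250, 126, 138, 130) 13922.5
((319.089599609375, 187.80081176757812), (173.01214599609375, 199.94583129882812), 94.50457763671875) [0.5233 0.0686 0.104 ]
((318.78924560546875, 190.3863983154297), (129.40025329589844, 137.03294372558594), 92.46678161621094) [0.5259 0.0686 0.104 ]
sep 0.29885160737763217 exp 0.29791273890184683 yaw 0.15311495460532737 base [0.53934442 0.07065417 0.098     ]
knob 355.0 314.0 [0.65247419 0.12505461 0.115     ]
piv [0.65445232 0.08985551 0.105     ]
lug [0.5976 0.047  0.1005]
lug [0.5917 0.1043 0.1005]
lug [0.6296 0.1081 0.1005]
lug [0.6341 0.0511 0.1005]
```

```bash
python3 - <<'E'
from h import *
im=grab('wrist'); D=im['depth'][55:72,258:284]
for v in(60,64,68): print([dep(im,u,v).round(3).tolist() for u in(264,270,276)])
E
python3 -m jog '{"translation":[[0.04,-0.003,0.0],[0.0704,-0.0052,0.03],[0.0704,-0.0052,0.09],[0.0704,-0.0052,0.13],[0.0704,-0.0052,0.13],[0.0704,-0.0052,0.13],[0.0704,-0.0052,0.13],[0.0704,-0.0052,0.13],[0.0704,-0.0052,0.13],[0.0704,-0.0052,0.13]],"rotation":[[0,0,-0.0035],[0,0,-0.0035],[0,0,-0.0035],[0,0,-0.0035],[0,0,-0.0035],[0,0,-0.0035],[0,0,-0.0035],[0,0,-0.0035],[0,0,-0.0035],[0,0,-0.0035]],"jaw":[-0.5,-0.5,-0.5,-0.5,-0.5,-0.5,-0.5,-0.5,-0.5,-0.5]}'
python3 - <<'E'
from h import *
im=grab('wrist','w2.png'); s=ctrl.observe(); print(s['eef_pos'],s['tool_rot'],s['clock'])
E
```

```text
[[0.409, -0.012, 0.001], [0.408, -0.005, 0.001], [0.407, 0.002, 0.001]]
[[0.416, -0.001, 0.058], [0.415, 0.004, 0.054], [0.414, 0.009, 0.047]]
[[0.42, -0.001, 0.055], [0.419, 0.004, 0.055], [0.418, 0.009, 0.048]]
clock: 2.85
eef_pos: [0.4419, 0.0577, 0.173]
tool_rot: [0.0, -0.078, 0.997, -0.0]
ft_force: [-0.1, 0.3, -0.8]
grip_width: 0.0662
grasp_force: 0.0
[0.44176933 0.05775386 0.17276842] [-1.50692206e-05 -7.79429801e-02  9.96957818e-01  8.89208562e-06] 2.9
```

View pics/w2.png

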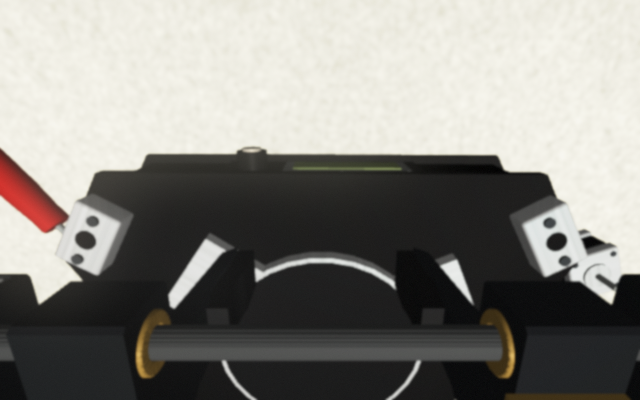

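The open fingers sit ahead of the disc's front rim, between the two lugs. The sockets are at (86,240) and (556,241). I'll descend and begin the push.

```bash
python3 - <<'E'
from plate import *
im=grab('wrist'); P=[]
for u,v in((86,240),(556,241)):
    c,a=blob(im,u,v,16); P.append(onz(im,*c,.098))
d=P[1]-P[0]; yaw=np.arctan2(-d[0],d[1]); print(np.linalg.norm(d),yaw,(P[0]+P[1])/2+.086*np.array([np.cos(yaw),np.sin(yaw),0]))
E
python3 -m jog '{"translation":[[0,-0.002,0.03],[0,-0.002,0.055],[0,-0.002,0.066],[0,-0.002,0.066],[-0.006,-0.002,0.066],[-0.010,-0.002,0.066],[-0.013,-0.002,0.066],[-0.016,-0.002,0.066],[-0.018,-0.002,0.066],[-0.020,-0.002,0.066]],"rotation":[[0,0,0],[0,0,0],[0,0,0],[0,0,0],[0,0,0],[0,0,0],[0,0,0],[0,0,0],[0,0,0],[0,0,0]],"jaw":[-0.5,-0.5,-0.5,-0.5,-0.5,-0.5,-0.5,-0.5,-0.5,-0.5]}'
```

```text
0.2993400099875302 0.15257413405199835 [0.53967799 0.0707787  0.098     ]
clock: 4.2
eef_pos: [0.4616, 0.0589, 0.1065]
tool_rot: [-0.0, -0.078, 0.997, -0.0]
ft_force: [-3.0, -1.7, 0.4]
grip_width: 0.0661
grasp_force: 1.4
```

```bash
python3 -m jog '{"translation":[[-0.001,0,0],[-0.002,0,0],[-0.0025,0,0],[-0.003,0,0],[-0.0035,0,0],[-0.004,0,0],[-0.0045,0,0],[-0.005,0,0],[-0.0055,0,0],[-0.006,0,0]],"rotation":[[0,0,0],[0,0,0],[0,0,0],[0,0,0],[0,0,0],[0,0,0],[0,0,0],[0,0,0],[0,0,0],[0,0,0]],"jaw":[-0.5,-0.5,-0.5,-0.5,-0.5,-0.5,-0.5,-0.5,-0.5,-0.5]}'
python3 - <<'E'
from h import *
for n in('top','scene'):
    im=grab(n); C=px(im,[.539,.0707,.1]).astype(int); c=im['pixels'][C[1]-50:C[1]+50,C[0]-65:C[0]+65,::-1]
    cv2.imwrite(f'pics/c_{n}.png',cv2.resize(c,None,fx=5,fy=5,interpolation=cv2.INTER_CUBIC))
    print(C)
cv2.imwrite('pics/both.png',cv2.resize(np.vstack([cv2.imread('pics/c_top.png'),cv2.imread('pics/c_scene.png')]),(390,600)))
# tilt from depth in the scene view: points on plate
im=grab('scene')
for p in([.515,.067],[.6,.08],[.56,.074],[.62,.083]):
    u=px(im,[*p,.1]); print(p,[dep(im,u[0]+i,u[1]).round(4).tolist() for i in(-2,0,2)])
E
```

```text
clock: 5.45
eef_pos: [0.4675, 0.0599, 0.1067]
tool_rot: [-0.0, -0.078, 0.997, 0.0]
ft_force: [-2.5, -0.7, 1.8]
grip_width: 0.0657
grasp_force: 1.1
[282 187]
[342 212]
[0.515, 0.067] [[0.5189, 0.0616, 0.1027], [0.5134, 0.0666, 0.097], [0.5152, 0.0734, 0.1049]]
[0.6, 0.08] [[0.6024, 0.0744, 0.0999], [0.6001, 0.08, 0.1002], [0.5973, 0.0855, 0.0994]]
[0.56, 0.074] [[0.5624, 0.0683, 0.0998], [0.562, 0.0745, 0.104], [0.5573, 0.0796, 0.0995]]
[0.62, 0.083] [[0.6237, 0.0779, 0.1029], [0.6196, 0.0829, 0.099], [0.616, 0.0881, 0.0964]]
```

View pics/both.png

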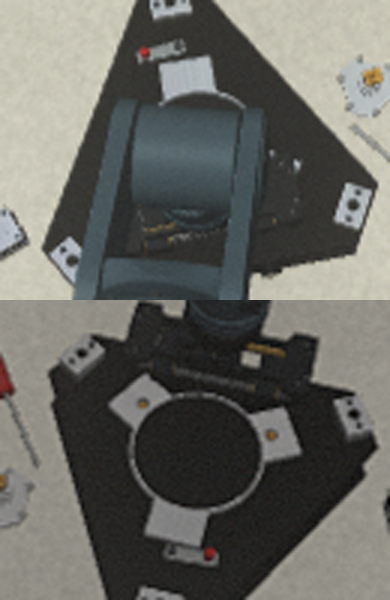

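The scene view shows the brass pins inside both holes, at about (143,403) and (272,435) in the picture. I'll write a plane fit to check tilt, then push a bit further.

```bash
cat > tilt.py <<'E'
from h import *
O=np.array([.5393,.0707]); Y=.152; B=np.array([[np.cos(Y),np.sin(Y)],[-np.sin(Y),np.cos(Y)]])
def tilt():
    im=grab('scene'); f=200/np.tan(np.radians(im['fovy'])/2)
    v,u=np.mgrid[0:400,0:640]; d=im['depth']
    c=np.stack([(u-im['cx'])/f,-(v-im['cy'])/f,-np.ones_like(d)],-1)*d[...,None]
    p=(im['C']+c@im['Rm'].T).reshape(-1,3); b=(p[:,:2]-O)@B.T
    m=(np.hypot(b[:,0],b[:,1])<.062)&(p[:,2]>.088)&(p[:,2]<.118)&(d.ravel()>0)
    A=np.c_[b[m],np.ones(m.sum())]; s=np.linalg.lstsq(A,p[m,2],rcond=None)[0]
    k=(np.hypot(b[:,0],b[:,1])>.10)&(abs(b[:,1])<.05)&(b[:,0]<0)&(b[:,0]>-.09)|((abs(b[:,0]-.03)<.02)&(abs(abs(b[:,1])-.085)<.012))
    k&=(p[:,2]>.07)&(p[:,2]<.09)&(d.ravel()>0)
    print('plate n',m.sum(),'slope x,y deg',np.degrees(s[:2]).round(2),'z0',s[2].round(4),'deck z',np.median(p[k,2]).round(4),k.sum())
    s=ctrl.observe(); print('tcp base',(B@(s['eef_pos'][:2]-O)).round(4),s['eef_pos'][2].round(4),'F',s['ft_force'].round(1),s['clock'])
if __name__=='__main__': tilt()
E
python3 tilt.py
python3 -m jog '{"translation":[[-0.0005,0,0],[-0.001,0,0],[-0.001,0,0],[-0.0015,0,0],[-0.0015,0,0],[-0.002,0,0],[-0.002,0,0],[-0.002,0,0],[-0.002,0,0],[-0.002,0,0]],"rotation":[[0,0,0],[0,0,0],[0,0,0],[0,0,0],[0,0,0],[0,0,0],[0,0,0],[0,0,0],[0,0,0],[0,0,0]],"jaw":[-0.5,-0.5,-0.5,-0.5,-0.5,-0.5,-0.5,-0.5,-0.5,-0.5]}'
python3 tilt.py
```

```text
plate n 1116 slope x,y deg [-0.06 -0.26] z0 0.1013 deck z 0.0805 180
tcp base [-0.0726  0.0002] 0.1067 F [-2.9 -0.6  0.9] 5.65
clock: 6.9
eef_pos: [0.4687, 0.06, 0.1065]
tool_rot: [-0.001, -0.078, 0.997, -0.0]
ft_force: [-7.2, -2.2, 5.4]
grip_width: 0.066
grasp_force: 3.3
plate n 1115 slope x,y deg [-0.15 -0.05] z0 0.1012 deck z 0.081 179
tcp base [-0.0713  0.0001] 0.1065 F [-7.  -2.2  4.7] 6.95
```

The plate is flat (slope about 0°, top at 0.101 m) and the push force rose against the pins, so it's seated. I'll back off, rise and look from above.

```bash
python3 -m jog '{"translation":[[0.015,0,0],[0.03,0,0],[0.03,0,-0.05],[0.02,0,-0.1],[-0.02,0,-0.15],[-0.06,0,-0.195],[-0.091,0,-0.195],[-0.091,0,-0.195],[-0.091,0,-0.195],[-0.091,0,-0.195]],"rotation":[[0,0,0],[0,0,0],[0,0,0],[0,0,0],[0,0,0],[0,0,0],[0,0,0],[0,0,0],[0,0,0],[0,0,0]],"jaw":[-0.5,-0.5,-0.5,-0.5,-0.5,-0.5,0.7,0.7,0.7,0.7]}'
python3 tilt.py
python3 - <<'E'
from h import *
im=grab('wrist','w3.png'); s=ctrl.observe(); print(s['q'].round(3),s['grip_width'])
E
```

```text
clock: 8.2
eef_pos: [0.5584, 0.0743, 0.3012]
tool_rot: [-0.001, -0.078, 0.997, 0.0]
ft_force: [-0.0, -0.3, -0.2]
grip_width: 0.0283
grasp_force: 0.0
plate n 1113 slope x,y deg [-0.05 -0.04] z0 0.1014 deck z 0.0806 177
tcp base [0.0197 0.0006] 0.3014 F [-1.1  0.9  0.9] 8.25
[-0.078  0.122  1.585 -0.     1.436 -1.805] 0.020302378392320637
```

View pics/w3.png

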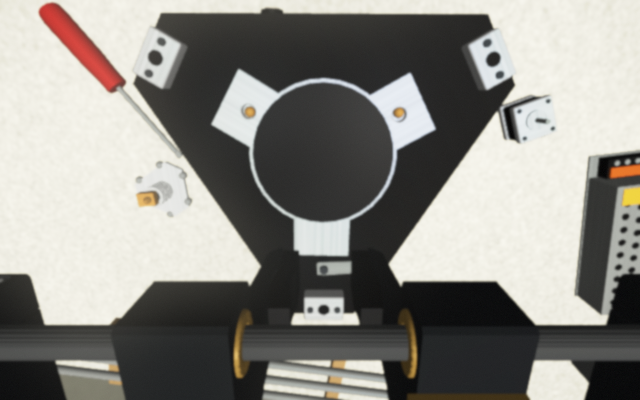

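Both brass pins are centred in their holes, at (249,112) and (400,112), so the plate is seated. The clip is at (335,268), with its knob hidden by a finger. Next I'll turn the tool 90° clockwise and hover over the knob.

```bash
python3 -m jog '{"translation":[[-0.05,0.018,0],[-0.098,0.0352,0.03],[-0.098,0.0352,0.06],[-0.098,0.0352,0.09],[-0.098,0.0352,0.12],[-0.098,0.0352,0.12],[-0.098,0.0352,0.12],[-0.098,0.0352,0.12],[-0.098,0.0352,0.12],[-0.098,0.0352,0.12]],"rotation":[[0,0,0.5],[0,0,0.5],[0,0,0.5],[0,0,0.5],[0,0,0.5],[0,0,0.5],[0,0,0.5],[0,0,0.5],[0,0,0.5],[0,0,0.5]],"jaw":[0.318,0.318,0.318,0.318,0.318,0.318,0.318,0.318,0.318,0.318]}'
python3 tilt.py
python3 - <<'E'
from h import *
im=grab('wrist','w4.png'); s=ctrl.observe(); print(s['tool_rot'],s['grip_width'])
h=im['pixels'].astype(int); red=((h[:,:,0]>120)&(h[:,:,1]<70)&(h[:,:,2]<70)).astype(np.uint8)
n,l,st,c=cv2.connectedComponentsWithStats(red)
for i in range(1,n):
    if st[i,4]>30: print(st[i],c[i],onz(im,*c[i],.113))
E
```

```text
clock: 9.55
eef_pos: [0.6507, 0.1243, 0.1817]
tool_rot: [-0.0, 0.65, 0.76, -0.0]
ft_force: [-0.9, -0.3, 0.1]
grip_width: 0.0302
grasp_force: 0.0
plate n 408 slope x,y deg [-0.25 -0.08] z0 0.1013 deck z 0.0806 175
tcp base [0.1183 0.0361] 0.1818 F [-0.  -0.1  0.8] 9.6
[-1.62070796e-05  6.49171507e-01  7.60642067e-01 -1.97145877e-05] 0.029819456963432862
[310 226  17  15 179] [318.50837989 232.5698324 ] [0.64859666 0.12111881 0.113     ]
```

View pics/w4.png

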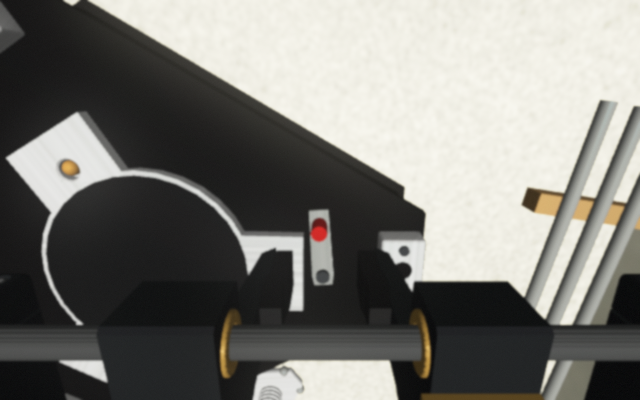

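The red knob is at (318,232), the pivot at (322,277), and the two fingers straddle the knob. I'll descend and close loosely around it.

```bash
python3 -m jog '{"translation":[[0,0,0.025],[0,-0.001,0.045],[0,-0.002,0.055],[0,-0.002,0.055],[0,-0.002,0.055],[0,-0.002,0.055],[0,-0.002,0.055],[0,-0.002,0.055],[0,-0.002,0.055],[0,-0.002,0.055]],"rotation":[[0,0,0],[0,0,0],[0,0,0],[0,0,0],[0,0,0],[0,0,0],[0,0,0],[0,0,0],[0,0,0],[0,0,0]],"jaw":[0.318,0.318,0.318,0.318,0.72,0.72,0.72,0.72,0.72,0.72]}'
python3 tilt.py
```

```text
clock: 10.9
eef_pos: [0.649, 0.1241, 0.1267]
tool_rot: [-0.0, 0.65, 0.76, -0.0]
ft_force: [-0.3, -0.3, 0.7]
grip_width: 0.012
grasp_force: 0.0
plate n 260 slope x,y deg [0.17 0.49] z0 0.1016 deck z 0.0807 159
tcp base [0.1165 0.0361] 0.1267 F [ 0.1  0.6 -0.9] 10.95
```

```bash
python3 -m jog '{"translation":[[-0.0006,-0.0048,0],[-0.0023,-0.0108,0],[-0.0049,-0.0165,0],[-0.0085,-0.0216,0],[-0.0130,-0.0261,0],[-0.0181,-0.0297,0],[-0.0238,-0.0323,0],[-0.0299,-0.0340,0],[-0.0361,-0.0345,0],[-0.0374,-0.0345,0]],"rotation":[[0,0,-0.0556],[0,0,-0.111],[0,0,-0.167],[0,0,-0.222],[0,0,-0.278],[0,0,-0.333],[0,0,-0.389],[0,0,-0.444],[0,0,-0.5],[0,0,-0.5]],"jaw":[0.72,0.72,0.72,0.72,0.72,0.72,0.72,0.72,0.72,0.72]}'
python3 tilt.py
```

```text
clock: 12.2
eef_pos: [0.6206, 0.0816, 0.1266]
tool_rot: [-0.0, -0.077, 0.997, 0.0]
ft_force: [-1.0, 0.4, 0.0]
grip_width: 0.0125
grasp_force: 0.3
plate n 121 slope x,y deg [0.73 0.89] z0 0.1005 deck z 0.0811 16
tcp base [ 0.0821 -0.0016] 0.1266 F [ 0.2  0.  -0.1] 12.25
```

Now I'll open the fingers, lift clear and back the camera off to look.

```bash
python3 -m jog '{"translation":[[0,0,0],[0,0,0],[0,0,-0.03],[0,0,-0.06],[0.03,0,-0.1],[0.08,0,-0.15],[0.12,0,-0.19],[0.12,0,-0.19],[0.12,0,-0.19],[0.12,0,-0.19]],"rotation":[[0,0,0],[0,0,0],[0,0,0],[0,0,0],[0,0,0],[0,0,0],[0,0,0],[0,0,0],[0,0,0],[0,0,0]],"jaw":[0.3,0.3,0.3,0.3,0.3,0.3,0.0,-0.5,-1,-1]}'
python3 tilt.py
python3 - <<'E'
from tilt import *
im=grab('wrist')
h=im['pixels'].astype(int); red=((h[:,:,0]>120)&(h[:,:,1]<70)&(h[:,:,2]<70)).astype(np.uint8)
n,l,st,c=cv2.connectedComponentsWithStats(red)
for i in range(1,n):
    if st[i,4]>20: print(st[i],c[i],(B@(onz(im,*c[i],.121)[:2]-O)).round(4))
cv2.imwrite('pics/w5.png',cv2.resize(im['pixels'][60:340,190:450,::-1],None,fx=2.1,fy=2.1))
E
```

```text
clock: 13.5
eef_pos: [0.5022, 0.0632, 0.315]
tool_rot: [-0.001, -0.078, 0.997, 0.0]
ft_force: [0.1, 0.5, -0.9]
grip_width: 0.0689
grasp_force: 0.0
plate n 1103 slope x,y deg [ 0.2 -0.1] z0 0.1013 deck z 0.0808 179
tcp base [-0.0378 -0.0018] 0.3149 F [ 0.6 -0.2 -0.5] 13.55
[76 65 17 15 50] [83.28 71.44] [-0.1316 -0.2114]
[322 284   8   7  41] [325.73170732 287.09756098] [0.0805 0.0003]
```

View pics/w5.png

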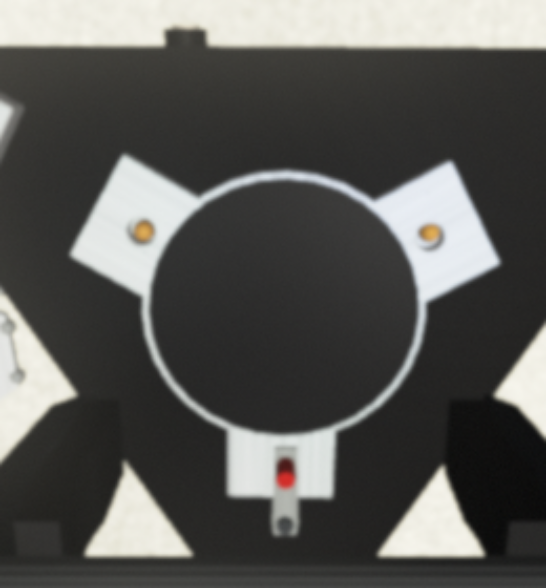

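The clip lies straight across the rear lug: knob (286,478) and pivot (285,525) are in line. Both pins are inside their holes at (143,231) and (431,235), the plate is flat, and the gripper is clear.

```bash
python3 -c "from bench import ctrl; print(ctrl.sign_off())"
```

```text
the job is handed in; nothing more can be done
None
```

The job is handed in: the plate sits flat on its supports with both holes over the pins, and the clip is straight across the rear lug, finished after about 13.6 s on the robot's clock; the verdict was not returned.

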